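# Turn the caddy so it stacks over the glasses, then slide it home

### The job

Put the white caddy on top of the grey tote that holds the tea glasses: turn it half round so that it stacks on the tote's rails instead of nesting down onto the glasses, and set it gently on the rails just short of the two sprung bumps. Then slide it along the rails, over the bumps and under the keepers, until you feel it bear firmly on the end stops (about 8 N more than the rubbing on the way), never pushing or pressing harder than about 20 N. Let go of it there, lying flat with the bumps sprung up behind its lugs, and leave the glasses and the other tea things alone.

Things in the scene. Friction and masses are not known exactly. Their poses are not given: they have to be found in the camera images.
- caddy: white plastic caddy, loose, empty, 0.25-0.49 kg. Open box 150 mm long (x), 84 wide (y), walls 55 mm high, 4 thick, cut down to 25 mm over the last 27 mm at +x (low end). Origin: centre of underside. Starts on the tray, low end roughly towards the robot. With its x against the tote's x its lugs drop through the rail gaps and it nests onto the glasses; with its x along the tote's x it stacks on the rails.
- caddy_grip (a point): point in the caddy's handle, an upright panel across its middle: 14 mm thick along x (centred on x = 0), 60 mm wide along y, top 100 mm above the underside, 45 mm clear of the walls. This point lies 84 mm above the underside; grip the 14 mm thickness, closing along the caddy's x
- caddy_low_end (a point): middle of the caddy's low end, 75 mm along +x from its origin, at underside height
- caddy_lugs (a point): midway between the leading pair of lugs, at their underside: 60 mm along +x and 6 mm above the caddy's origin. Four lugs stick out 12 mm from the long sides (108 mm overall), each 16 mm long, from 6 to 16 mm above the underside; the trailing pair is centred at x = -32 mm
- base: grey tote fixed to the worktop, 210 mm long (x), 124 wide; end walls 85 mm high, two glasses inside, tops 83 mm above the worktop. Origin: centre of underside; +x points away from the robot within 0.35 rad. Each side has an inward rail 11 mm wide, top 100 mm above the worktop; 90 mm between rails, 112 between walls, so the lugs have 2 mm play each side. The rail frame is rubber-mounted: it sinks 1 mm at 10 N
- base_gap (a point): middle of the pair of gaps in the rails at x = -2 to +20 mm of the tote, at rail-top height; another pair of gaps at x = -94 to -72 mm. Lugs that stand over a gap drop through
- base_keeper (a point): midway between the near edges of the two keepers, at their underside: x = 66 mm of the tote, 12.5 mm above the rails. They hang over the rails from x = 66 to 91 mm; lug tops ride 10 mm above the rails
- base_home (a point): where the caddy's origin is when stacked with its leading lugs against the stops: 13 mm along x from the tote's centre, 94 mm above the worktop; axes as the tote's
- base_land (a point): where to set down the caddy's origin, turned to stack: 36 mm short of home (towards the tote's -x), same height; 4 mm either way is safe. From here slide towards the tote's +x. The bumps are met after about 5 mm, are level or nearly so with the rails from about 12 mm on, and spring up behind the lugs at about 34.5 mm; then 1.5 mm of play to the stops
- stops: two black rubber stop blocks on the rails at the tote's +x end, under the keepers, faces at x = 81 mm of the tote's frame (origin and axes as the tote's); stiff: they yield together 0.5 mm at 10 N, and spring back
- latch (a joint): how far the two sprung steel bumps (one piece; round, radius 12 mm, centred at x = 57 mm of the tote, 2 mm proud of the rails) are pressed down, in m: 0 is up, 0.002 level with the rails; together they push up with 3 N when up, 5 N when level. Pushing the leading lugs over them takes some 3 to 10 N along the rails, rubbing included
- glass1: one of the two tea glasses in the tote, 56 mm across, 78 mm tall, origin under its foot; leave it alone
- glass2: the other tea glass in the tote
- tray: square black melamine tray, fixed, 400 mm, floor 6 mm thick, rim 19 mm high; origin under its centre
- glass3: third tea glass, standing on a saucer on the tray; leave it alone
- saucer1: saucer on the tray, 112 mm across, 13 mm high; leave it alone
- saucer2: saucer on top of the first; leave it alone
- saucer3: saucer under the third glass; leave it alone
- spoon1: teaspoon 130 mm long on the tray left of the caddy; leave it alone
- spoon2: teaspoon on the tray right of the caddy; leave it alone
- sugar_pot: steel sugar pot with clipped-on lid, 88 mm across, 93 mm tall, on the tray; leave it alone
There are look-alikes about, which are no part of the job. Leave any red look-alike of the base alone.

How it is judged:
By the outcome, as a careful person would: the job done as asked, in the order asked, and still so for the second after the job is handed in, with the robot touching nothing.
It also fails if it takes over 58 s, if anything falls off the work surface, if the arm or the gripper's body presses on something with over 40 N, if the wrist force passes 120 N, or if a joint passes its speed limit or range.

### The arm

A 6-joint arm with a two-finger parallel gripper is mounted at the origin on the work surface. World frame = base frame: x ahead of the robot, y to its left, z up, the work surface at z = 0. Lengths are in m, angles in rad, forces in N, time in s.
With the tool pointing down it reaches from about 0.35 to 0.975 m from the base axis. Payload 7.1 kg.
Tool frame: the origin (TCP) lies between the finger pads; the fingertips stand 14 mm ahead of it and the grasp point (between the pads) lies 5 mm behind it (manip.tip_reach is the distance from the TCP to the fingertips, in m); z points along the fingers, x is the direction in which the jaws open and shut, and the axes are right-handed (so a half turn about z gives the same grasp; the last joint's range is limited). The gripper opens to 88 mm and grips with 3 to 60 N. Pads are 20 mm wide; open, the fingers measure 115 mm over their backs; the gripper's body (75 mm by 178 mm) begins 61 mm behind the grasp point.
Start: joints at [1.176, 0.423, 1.63, -0, 1.089, -0.019], TCP at [0.229, 0.581, 0.237] pointing down, gripper open.
Joint ranges: [-3, 3], [-0.9, 2.11], [0.09, 2.58], [-1.31, 4.45], [0.11, 2.69], [-2.54, 2.54]. Speed limits (rad/s): [2.39, 2.39, 3.01, 3.14, 3.14, 3.14].

### API

Orientations are given as [roll, pitch, yaw] about the fixed x, y, z axes, in that order (R = Rz(yaw) Ry(pitch) Rx(roll)).
In Python, from plant import manip, eyes, finder gives the robot as it stands.
- The arm moves only by the tool send_rows, never from a script. Its argument "targets" is a list of rows, each a list of 2 entries, a list of its own where there are three numbers: the shift along the tool's x, y, z in m, then the turn about the tool's z in rad. In form: [[[dx, dy, dz], turn], ...]. A call has 1 to 20 rows; each row is the pose to reach, as a shift and turn from the pose commanded when the call began, along the tool's axes at that moment; what a row does not reach only later rows make up. A row lasts 1/8 s, in which the tool goes at most 62.5 mm and 10.7 degrees, less where a joint would pass 70% of its speed; a pose out of reach is approached as far as the arm can. A call with a gripper value outside its range is refused whole. "hand" is the finger opening in m, from 0 to 0.0878, set as the call begins (left out, the last holds). The fingers move at their own pace and stop on an object; "newtons" is the grip in N (left out, the last holds). Time passes only in rows, so rows that repeat a pose let the fingers close. It gives the time, the measured TCP pose, the force and the opening at its end, in the units of the state.
- manip.state(): the state, without advancing time (a new reading comes with each control period).
- eyes.read_camera(name): name is "scene" or "top"; returns a dict with "image" (400x640x3 uint8, red, green, blue), "mtx" (3x3 intrinsics, pixels), "extrinsics" (4x4, takes a point from world to camera coordinates). Camera axes: x right, y down, z forward; pixel columns grow to the right and rows downward; lengths in m; the calibration is good to about 2 mm. A picture is of the moment at which its call begins. There is no depth.
- manip.hand_in(): hands the job in, once; it reports no verdict.
Trained networks look in a picture, given as the dict that the camera call returned (one of the last four; its "shot" number tells which), for a name from the list of things; names that differ only in an ending like _2 or _b are one class to them, and where a whole thing is asked for, a point or a joint stands for the part that bears it (a point fixed in the world has none). Each returns a list of dicts, best first, with "conf" (0 to 1); they miss things now and then, are a little off and sometimes report something else, mostly with a low value. They report only what shows in the picture. A call takes as long as a camera call. They do not tell look-alikes from the thing itself.
- finder.recognise(query, picture): "point" ([x, y, z] in m, in world coordinates, good to about 4 mm: the middle of the surface that is visible of it).
The state is a dict: "clock": time; "joint_pos": joint angles; "qvel": joint speeds; "joint_efforts": joint torques, N m; "tool_pos": TCP position; "eef_rot": TCP orientation; "contact_force": force on the tool from outside, world axes, zero at the start; "wrist_torque": the same for the moment, N m; "opening": opening from 0.0 (shut) to 1.0 (fully open).
Only numpy, scipy, OpenCV 4.12 (cv2) and the standard library are available. Lean on these libraries where they do the work, as an engineer would, in place of code of your own. Each camera call takes 0.05 s, during which the arm holds its last target.

## Working session

There is one attempt and no reset: what is moved stays moved. The work goes in short steps, Python scripts to look and compute and a tool call to move; the robot and the scene stay as the last step left them, time stands still between calls to the robot, and variables do not carry over. Pictures are saved under pics/ and viewed, and the job is handed in when it is done.

Besides the shell and the picture viewer there is one more tool, called as name(argument=value, ...) on one line, values as JSON. send_rows: Moves the arm, as the interface text tells. Its arguments: {"type":"object","properties":{"targets":{"type":"array"},"hand":{"type":"number"},"newtons":{"type":"number"}},"required":["targets"]}

```bash
ls; mkdir -p pics; cat > h.py <<'E'
import numpy as np, cv2
from plant import manip, eyes, finder
def snap(cam,name):
    p=eyes.read_camera(cam); cv2.imwrite(f'pics/{name}.png',cv2.cvtColor(p['image'],cv2.COLOR_RGB2BGR)); return p
def proj(p,X):
    X=np.atleast_2d(X); c=(p['extrinsics']@np.c_[X,np.ones(len(X))].T)[:3]; u=p['mtx']@c; return (u[:2]/u[2]).T
def ray(p,uv,z):
    E=p['extrinsics'];R=E[:3,:3];t=E[:3,3];o=-R.T@t;d=R.T@np.linalg.solve(p['mtx'],[uv[0],uv[1],1.]);return o+d*(z-o[2])/d[2]
E
python3 - <<'E'
from h import *
print(manip.state())
for c in ['top','scene']:
    p=snap(c,c+'0'); print(c,np.round(-p['extrinsics'][:3,:3].T@p['extrinsics'][:3,3],3))
    for q in ['caddy','base','caddy_grip','caddy_low_end','base_gap','base_keeper','glass1','stops']:
        print(q,[(np.round(r['point'],3).tolist(),round(r['conf'],2)) for r in finder.recognise(q,p)][:4])
E
```

```text
pics
{'clock': 0.0, 'joint_pos': array([ 1.17602010e+00,  4.23836252e-01,  1.63070094e+00, -5.17370871e-06,
        1.08858146e+00, -1.89938316e-02]), 'qvel': array([-0.00099158, -0.00043945, -0.00057444, -0.00153569,  0.00155763,
       -0.00063922]), 'joint_efforts': array([ 4.94503201e-04, -5.44606805e+01, -2.73666716e+01,  6.42888411e-02,
        2.26614217e-02, -1.03220518e-04]), 'tool_pos': array([0.2291418 , 0.58090096, 0.23590024]), 'eef_rot': array([-3.14156825e+00,  1.52580745e-03,  1.19501635e+00]), 'contact_force': array([ 0.59854565, -1.05568014,  0.00725173]), 'wrist_torque': array([-0.04325205, -0.01228754,  0.03042458]), 'opening': 1.001729006736385}
top [ 0.247 -0.115  1.469]
caddy [([0.465, 0.246, 0.016], 0.94)]
base [([0.552, -0.236, 0.01], 0.93), ([0.316, -0.618, 0.025], 0.61), ([0.281, -0.333, 0.006], 0.57)]
caddy_grip [([0.466, 0.244, 0.018], 0.61)]
caddy_low_end [([0.47, 0.249, 0.012], 0.92)]
base_gap [([0.313, -0.617, 0.029], 0.89), ([0.278, -0.335, 0.005], 0.86), ([0.557, -0.236, 0.018], 0.69), ([0.586, -0.238, 0.046], 0.58)]
base_keeper [([0.555, -0.234, 0.0
[... 272 characters left out ...]
caddy [([0.484, 0.249, 0.03], 0.93)]
base [([0.584, -0.212, 0.066], 0.93), ([0.281, -0.337, 0.058], 0.67), ([0.338, -0.581, 0.059], 0.6)]
caddy_grip [([0.479, 0.25, 0.033], 0.68), ([0.571, 0.278, 0.005], 0.39)]
caddy_low_end [([0.485, 0.251, 0.029], 0.83), ([0.505, -0.248, 0.065], 0.62)]
base_gap [([0.33, -0.584, 0.06], 0.89), ([0.585, -0.214, 0.063], 0.77), ([0.278, -0.329, 0.06], 0.77)]
base_keeper [([0.583, -0.216, 0.062], 0.81), ([0.282, -0.337, 0.061], 0.76), ([0.332, -0.589, 0.061], 0.56)]
glass1 [([0.579, -0.242, 0.067], 0.58), ([0.695, 0.112, 0.07], 0.56), ([0.501, -0.245, 0.064], 0.53), ([0.586, -0.214, 0.062], 0.4)]
stops [([0.581, -0.215, 0.064], 0.5), ([0.698, 0.113, 0.07], 0.2)]
```

View pics/top0.png

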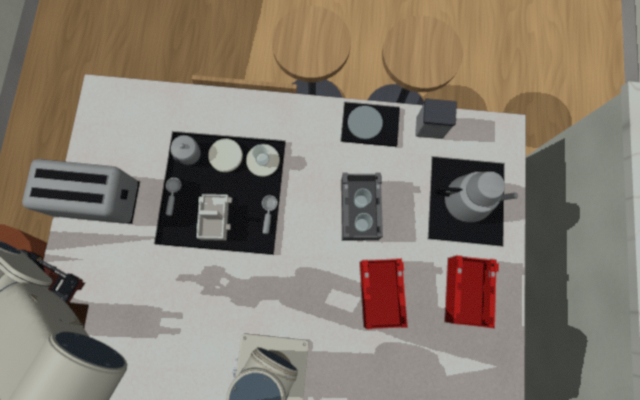

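View pics/scene0.png

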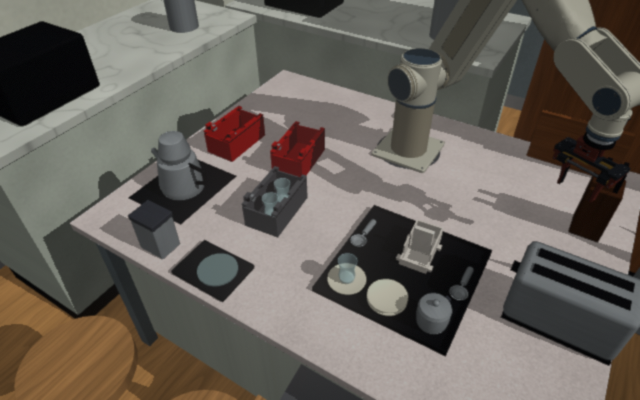

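```bash
python3 -c "
import cv2
a=cv2.imread('pics/top0.png')
cv2.imwrite('pics/tc1.png',cv2.resize(a[60:180,130:290],None,fx=5,fy=5,interpolation=cv2.INTER_CUBIC))
cv2.imwrite('pics/tb1.png',cv2.resize(a[50:170,300:460],None,fx=5,fy=5,interpolation=cv2.INTER_CUBIC))
"
python3 -c "
import cv2
a=cv2.imread('pics/top0.png')
cv2.imwrite('pics/tc2.png',cv2.resize(a[180:255,165:265],None,fx=8,fy=8,interpolation=cv2.INTER_CUBIC))
cv2.imwrite('pics/tb2.png',cv2.resize(a[165:245,325:400],None,fx=7,fy=7,interpolation=cv2.INTER_CUBIC))
a=cv2.imread('pics/scene0.png')
cv2.imwrite('pics/sc2.png',cv2.resize(a[210:280,380:460],None,fx=8,fy=8,interpolation=cv2.INTER_CUBIC))
cv2.imwrite('pics/sb2.png',cv2.resize(a[160:240,235:315],None,fx=7,fy=7,interpolation=cv2.INTER_CUBIC))
"
```

```text
(no output)
```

View pics/tc2.png

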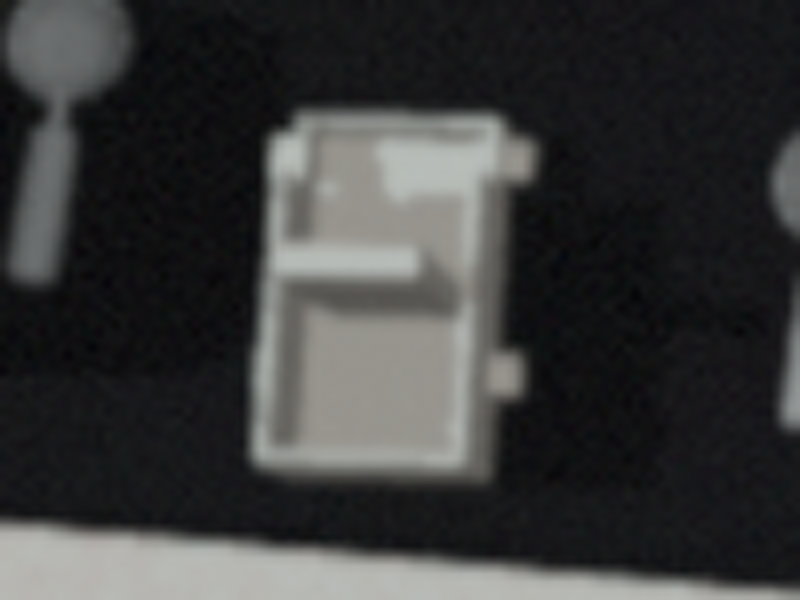

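View pics/tb2.png

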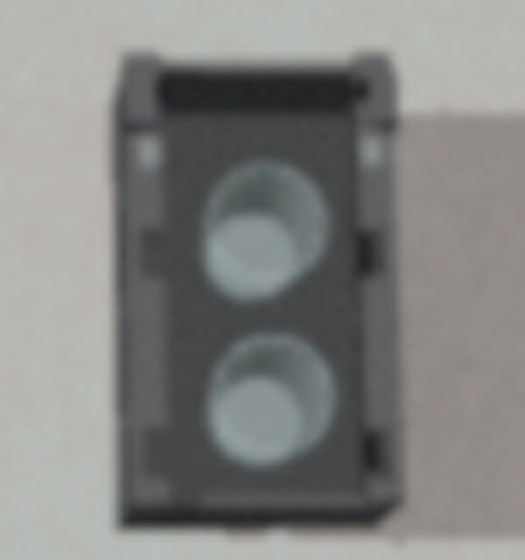

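View pics/sc2.png

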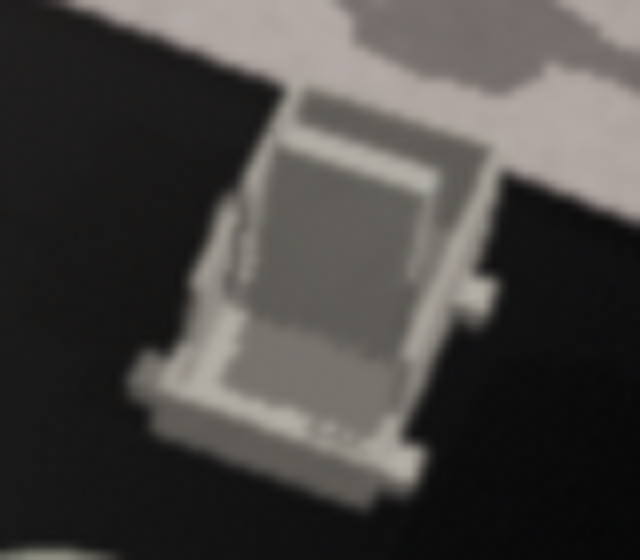

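View pics/sb2.png

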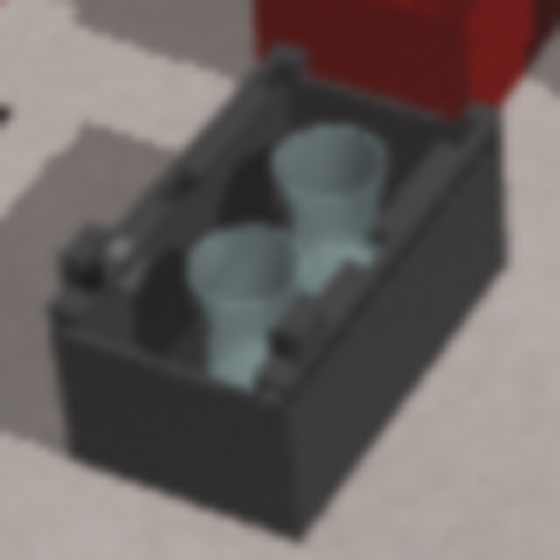

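The pictures suggest the caddy's low end, the one with the lugs close to it, already points away from the robot. That contradicts the description, so I'll fit a wireframe in both orientations.

```bash
cat >> h.py <<'E'
def box(x0,x1,y0,y1,z0,z1): return np.array([[x,y,z] for x in(x0,x1) for y in(y0,y1) for z in(z0,z1)],float)/1000
def caddy_boxes():
    B=[box(-75,48,-42,42,0,55),box(48,75,-42,42,0,25),box(-7,7,-30,30,55,100)]
    for x in(60,-32):
        for s in(1,-1): B.append(box(x-8,x+8,*sorted((s*42,s*54)),6,16))
    return B
def base_boxes():
    B=[box(-105,-101,-62,62,0,85),box(101,105,-62,62,0,85)]
    for s in(1,-1):
        B.append(box(-105,105,*sorted((s*56,s*62)),0,100))
        for a,b in((-105,-94),(-72,-2),(20,105)): B.append(box(a,b,*sorted((s*45,s*56)),90,100))
    return B
def T(P,pose):
    x,y,z,w=pose;c,s=np.cos(w),np.sin(w);return P@np.array([[c,s,0],[-s,c,0],[0,0,1]])+[x,y,z]
ED=[(i,j) for i in range(8) for j in range(i) if bin(i^j).count('1')==1]
def overlay(p,boxes,pose,fn,crop,f,col=(0,0,255)):
    x0,x1,y0,y1=crop;im=cv2.cvtColor(p['image'],cv2.COLOR_RGB2BGR)[y0:y1,x0:x1];im=cv2.resize(im,None,fx=f,fy=f,interpolation=cv2.INTER_CUBIC)
    for b in boxes:
        q=((proj(p,T(b,pose))-[x0,y0]+.5)*f).astype(int)
        for i,j in ED: cv2.line(im,tuple(map(int,q[i])),tuple(map(int,q[j])),col,1)
    cv2.imwrite(fn,im)
def sil(p,boxes,pose):
    S=4;m=np.zeros((400*S,640*S),np.uint8)
    for b in boxes:
        q=cv2.convexHull((((proj(p,T(b,pose))+.5)*S)).astype(np.int32)); cv2.fillConvexPoly(m,q,255)
    return cv2.resize(m,(640,400),interpolation=cv2.INTER_AREA)/255.
E
cat > fit.py <<'E'
from h import *
from scipy.optimize import minimize
pt=eyes.read_camera('top');ps=eyes.read_camera('scene')
def mask(p,crop,kind):
    x0,x1,y0,y1=crop;h=cv2.cvtColor(p['image'],cv2.COLOR_RGB2HSV).astype(float);v=h[...,2];m=np.zeros(v.shape)
    m[y0:y1,x0:x1]=(np.clip((v-60)/60,0,1) if kind=='c' else np.clip((130-v)/40,0,1))[y0:y1,x0:x1];return m
mt=mask(pt,(190,236,188,243),'c')
B=caddy_boxes()
def cost(a,ms,B,z):
    return sum(((sil(p,B,(a[0],a[1],z,a[2]))-m)[c[2]:c[3],c[0]:c[1]]**2).sum() for p,m,c in ms)
def fit(ms,B,z,a0):
    sx=np.array([a0]+[np.array(a0)+d for d in([.012,0,0],[0,.012,0],[0,0,.1])])
    r=minimize(cost,a0,args=(ms,B,z),method='Nelder-Mead',options=dict(initial_simplex=sx,xatol=1e-4,fatol=.01));return r
ct=(186,240,184,246);cs=(392,450,213,280)
pm=mask(ps,cs,'c')
# exclude worktop: rows where light connected to table
for nm,ms in(('top',[(pt,mask(pt,ct,'c'),ct)]),):
  for w in(-.05,3.09):
    r=fit(ms,B,.006,[.46,.246,w]);print(nm,np.round(r.x,4),round(r.fun,2))
    pose=(r.x[0],r.x[1],.006,r.x[2])
    k='A' if w<1 else 'B'
    overlay(pt,B,pose,f'pics/ot{k}.png',(180,250,180,250),8)
    overlay(ps,B,pose,f'pics/os{k}.png',(380,460,205,285),7)
E
python3 fit.py
```

```text
top [0.4759 0.2507 0.0682] 28.72
top [0.4735 0.2499 3.2005] 136.81
```

View pics/otA.png

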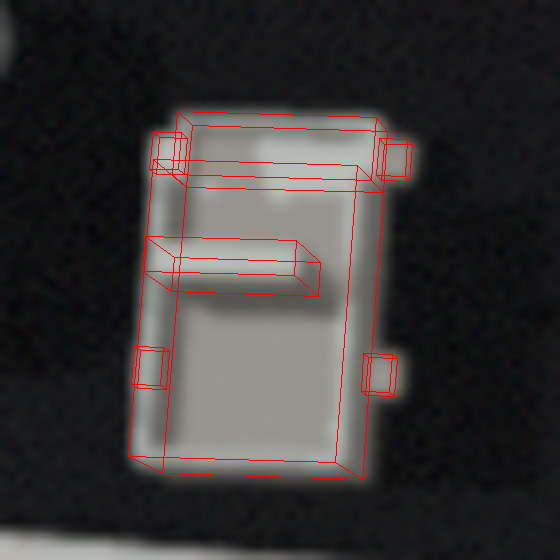

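View pics/osA.png

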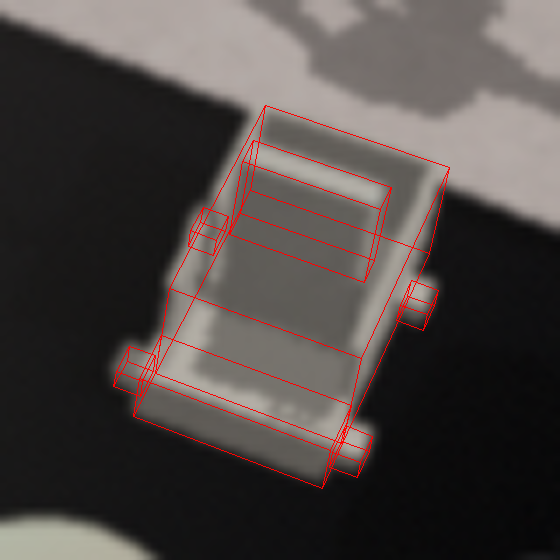

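View pics/otB.png

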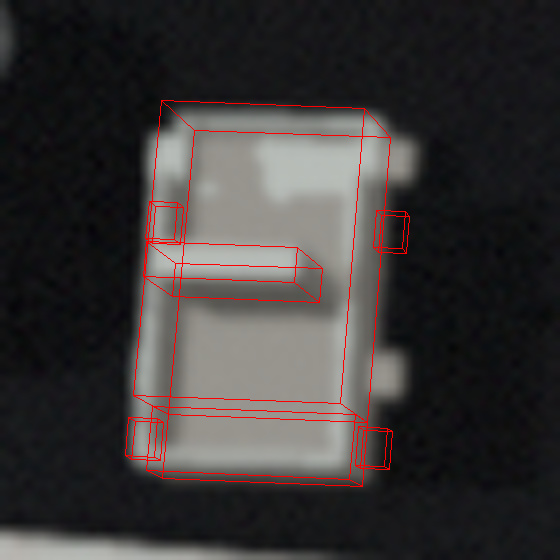

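View pics/osB.png

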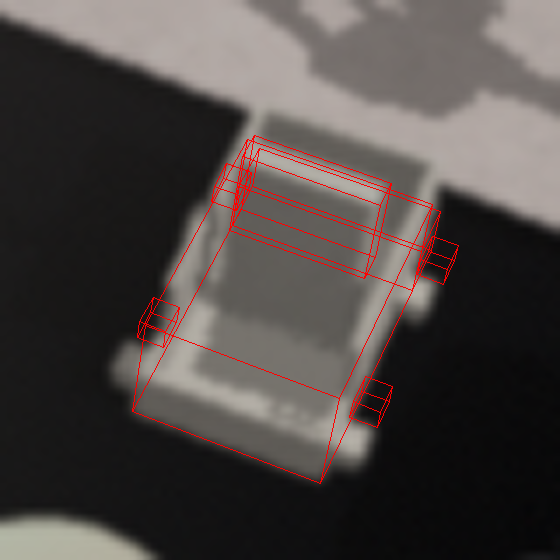

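The caddy fit is unambiguous: its low end points away from the robot, with yaw ≈ +0.06 rather than ≈ π. Next I'll fit the tote in both views to check where its gaps and bumps are.

```bash
cat > fit2.py <<'E'
from h import *
from scipy.optimize import minimize
pt=eyes.read_camera('top');ps=eyes.read_camera('scene')
C=caddy_boxes();Bb=[box(-105,105,-62,62,0,85)]+base_boxes()
BUMP=[box(51,63,*sorted((s*45,s*56)),100,102) for s in(1,-1)]; KEEP=[box(66,91,*sorted((s*46,s*62)),112.5,118) for s in(1,-1)]
def val(p): return cv2.cvtColor(p['image'],cv2.COLOR_RGB2HSV)[...,2].astype(float)
def fit(ms,B,z,a0):
    def cost(a): return sum(((sil(p,B,(a[0],a[1],z,a[2]))-m)[c[2]:c[3],c[0]:c[1]]**2).sum() for p,m,c in ms)
    sx=np.array([a0]+[np.array(a0)+d for d in([.012,0,0],[0,.012,0],[0,0,.1])])
    return minimize(cost,a0,method='Nelder-Mead',options=dict(initial_simplex=sx,xatol=1e-4,fatol=.01))
# caddy
mC=[(pt,np.clip((val(pt)-60)/60,0,1),(186,240,184,246))]
r=fit(mC,C,.006,[.475,.25,.06]);print('caddy top',np.round(r.x,4),r.fun)
mS=(ps,np.clip((val(ps)-45)/40,0,1),(392,450,238,280))
r=fit([mS],C,.006,[.475,.25,.06]);print('caddy scene',np.round(r.x,4),r.fun)
# tote
KB=Bb+KEEP
print(val(pt)[205,335:400].astype(int))
mT=(pt,np.clip((125-val(pt))/40,0,1),(335,382,168,246))
r=fit([mT],KB,0,[.55,-.236,0]);print('base top',np.round(r.x,4),r.fun);po=(r.x[0],r.x[1],0,r.x[2])
overlay(pt,base_boxes()+BUMP+KEEP,po,'pics/bt.png',(325,400,165,245),7)
overlay(ps,base_boxes()+BUMP+KEEP,po,'pics/bs.png',(235,315,160,240),7)
E
python3 fit2.py
```

```text
caddy top [0.4765 0.2509 0.0726] 28.47373414071511
caddy scene [0.4723 0.2487 0.0717] 9.143552720107651
[182 183 183 183 183 172 124  85  91  95  94  92  91  85  78  72  74  72
  73  82 102 129 143 149 150 151 152 155 154 146 129 107  87  74  73  74
  71  71  72  70  65  72  85  92  95  98 109 136 145 145 146 145 146 145
 144 144 145 144 143 144 146 147 147 147 146]
base top [ 0.5503 -0.239   0.0934] 504.5109395424837
```

View pics/bt.png

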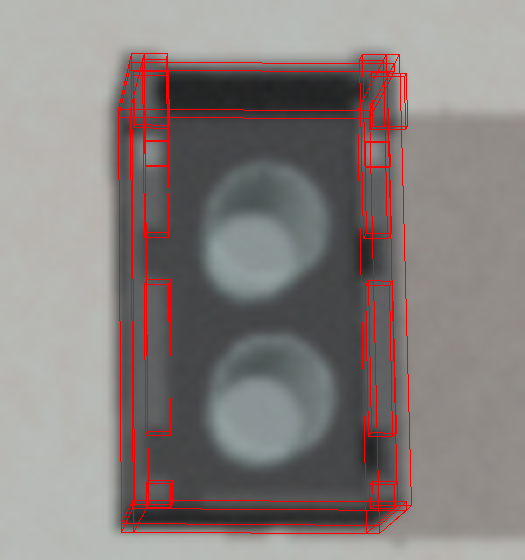

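View pics/bs.png

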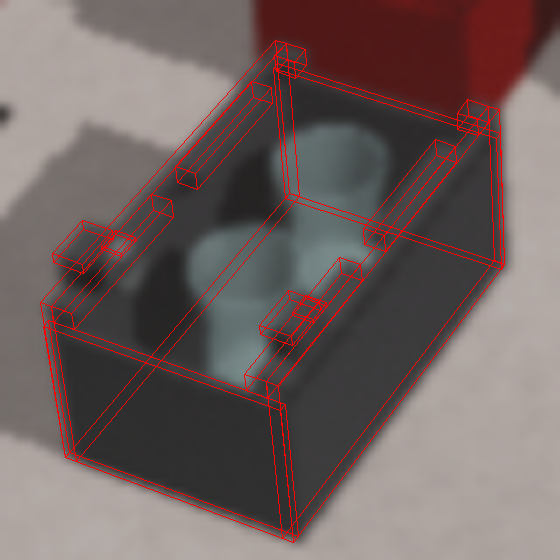

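```bash
cat > fit3.py <<'E'
from h import *
from scipy.optimize import minimize
import sys
KEEP=[box(66,91,*sorted((s*46,s*62)),100,118) for s in(1,-1)]
Bb=[box(-105,105,-62,62,0,85)]+base_boxes()
def val(p): return cv2.cvtColor(p['image'],cv2.COLOR_RGB2HSV)[...,2].astype(float)
def soft(v,lo,hi): return np.clip((hi-v)/(hi-lo),0,1)
def tote(p,cam,a0=(.552,-.238,.05)):
    v=val(p)
    if cam=='top':
        m=soft(v,85,183); m2=soft(v,95,145); m[:,360:]=m2[:,360:]
        m[184:235,350:378]=1; c=(335,392,178,246)
    else:
        m=soft(v,70,160);c=(236,312,185,240)
        sat=p['image'].astype(float);m[(sat[...,0]-sat[...,1])>40]=0
        m[176:222,256:300]=1
    def cost(a):
        d=(sil(p,Bb,(a[0],a[1],0,a[2]))-m)[c[2]:c[3],c[0]:c[1]];return (np.abs(d)).sum()
    a0=np.array(a0);sx=np.array([a0]+[a0+d for d in([.012,0,0],[0,.012,0],[0,0,.1])])
    return minimize(cost,a0,method='Nelder-Mead',options=dict(initial_simplex=sx,xatol=1e-4,fatol=.01))
if __name__=='__main__':
    BUMP=[box(54,60,*sorted((s*45,s*56)),100,102) for s in(1,-1)]
    for cam,crop in(('top',(325,400,165,245)),('scene',(235,315,160,240))):
        p=eyes.read_camera(cam);r=tote(p,cam);print(cam,np.round(r.x,4),round(r.fun,1))
        overlay(p,base_boxes()+BUMP+KEEP,(r.x[0],r.x[1],0,r.x[2]),f'pics/f3{cam}.png',crop,7)
E
python3 fit3.py
```

```text
top [ 0.5511 -0.2367  0.091 ] 96.4
scene [ 0.5499 -0.2381  0.0947] 283.2
```

View pics/f3top.png

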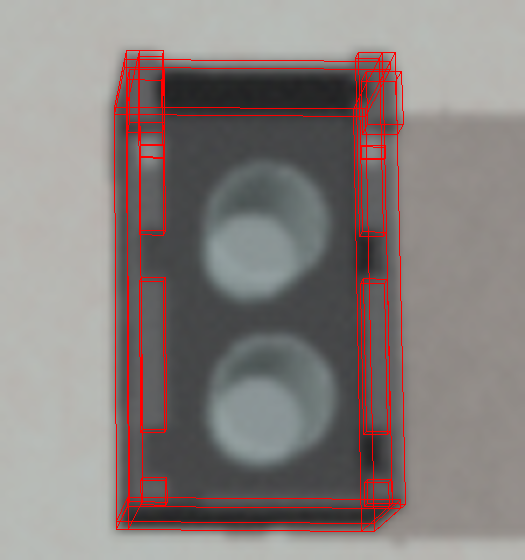

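View pics/f3scene.png

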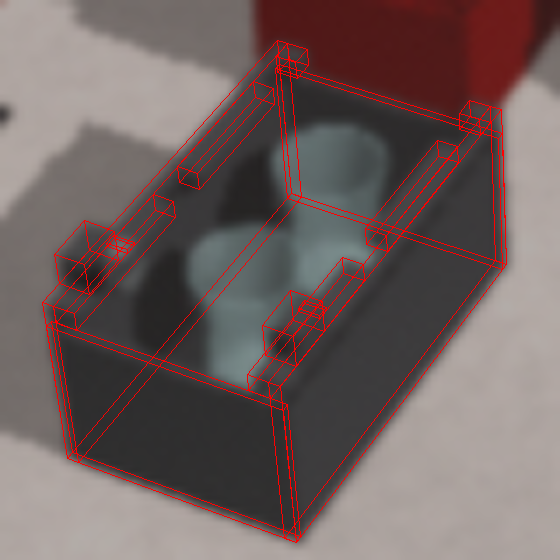

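```bash
cat >> h.py <<'E'
def delta(goal,yaw,cur=None):
    s=manip.state(); p=s['tool_pos'] if cur is None else np.array(cur[:3]); w=s['eef_rot'][2] if cur is None else cur[3]
    c,si=np.cos(w),np.sin(w);R=np.array([[c,si,0],[si,-c,0],[0,0,-1]]).T
    d=R.T@(np.array(goal)-p); R2=[[c,si,0],[si,-c,0],[0,0,-1]]
    return np.round(np.array(R2)@(np.array(goal)-p),4), round(-(yaw-w),4)
E
python3 - <<'E'
from h import *
p=eyes.read_camera('top')
print('toaster',ray(p,(135,222),.0),ray(p,(135,222),.19),ray(p,(28,215),.0))
print(delta([.4745,.25,.236],.072)); print(delta([.4745,.25,.13],.072))
E
```

```text
toaster [0.43357576 0.51711458 0.        ] [0.40949984 0.43537108 0.19      ] [0.42138139 0.88485382 0.        ]
(array([-0.2183,  0.3497,  0.0007]), np.float64(1.123))
(array([-0.2183,  0.3497,  0.1067]), np.float64(1.123))
```

send_rows(targets=[[[-0.02,0.04,-0.03],0.0],[[-0.045,0.08,-0.05],0.15],[[-0.07,0.12,-0.05],0.3],[[-0.095,0.16,-0.05],0.45],[[-0.12,0.2,-0.05],0.6],[[-0.145,0.24,-0.05],0.75],[[-0.17,0.28,-0.04],0.9],[[-0.195,0.315,-0.02],1.05],[[-0.2183,0.3497,0.0],1.123],[[-0.2183,0.3497,0.0],1.123],[[-0.2183,0.3497,0.0],1.123]], hand=0.0878, newtons=25)

```text
clock: 2.62
tool_pos: [0.4746, 0.2503, 0.237]
eef_rot: [-3.141, -0.0, 0.072]
contact_force: [0.1, 0.1, -1.0]
opening: 1.002
```

```bash
python3 - <<'E'
from h import *
s=manip.state();print(s['tool_pos'],s['eef_rot'],s['contact_force'],s['clock'])
pt=snap('top','t1');ps=snap('scene','s1')
for p in(pt,ps):print(proj(p,[s['tool_pos'],s['tool_pos']-[0,0,.014]]))
a=cv2.imread('pics/t1.png')[150:260,140:280];b=cv2.imread('pics/s1.png')[150:290,350:490]
cv2.imwrite('pics/t1c.png',cv2.resize(a,None,fx=5,fy=5));cv2.imwrite('pics/s1c.png',cv2.resize(b,None,fx=4,fy=4))
E
```

```text
[0.47455426 0.25029309 0.23695969] [-3.14123270e+00 -1.15610151e-04  7.21671164e-02] [ 0.09729017  0.05176929 -1.03045448] 2.625
[[196.06364841 203.31812854]
 [197.34165655 204.32146382]]
[[431.31696045 195.99581832]
 [430.57132831 199.74483194]]
```

View pics/s1c.png

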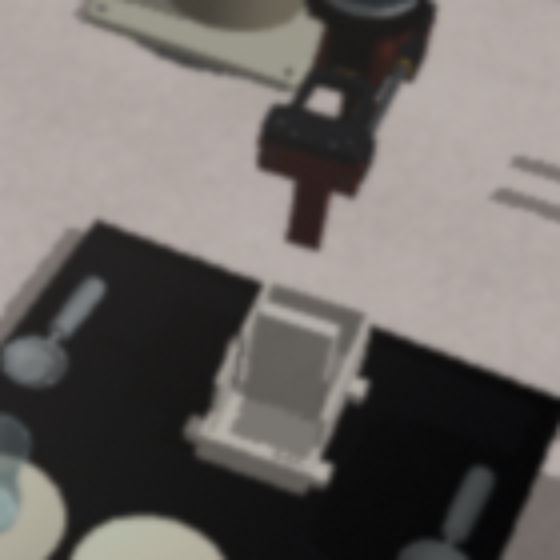

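View pics/t1c.png

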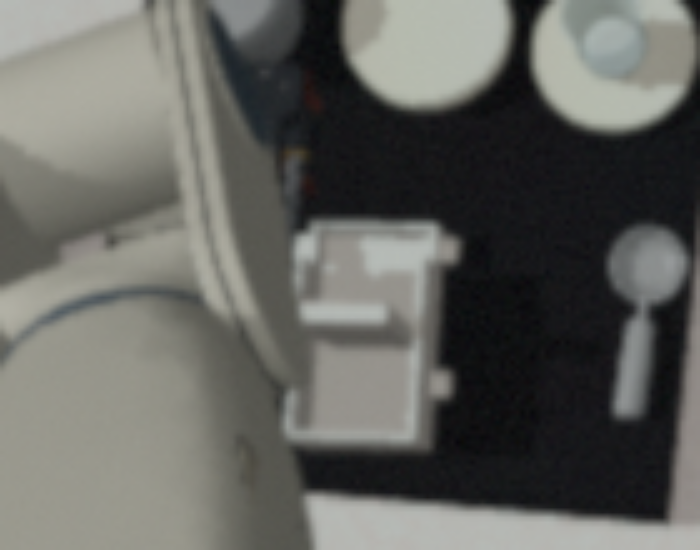

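The scene view shows the open fingers above the caddy's handle. I'll descend to grasp height, TCP z ≈ 0.085.

send_rows(targets=[[[0,0,0.04],0],[[0,0,0.08],0],[[0,0,0.11],0],[[0,0,0.13],0],[[0,0,0.145],0],[[0,0,0.152],0],[[0,0,0.152],0]])

```text
clock: 3.6
tool_pos: [0.4745, 0.2503, 0.0848]
eef_rot: [-3.142, -0.0, 0.072]
contact_force: [-0.0, -0.1, -0.1]
opening: 0.998
```

```bash
python3 - <<'E'
from h import *
s=manip.state();print(s['tool_pos'],s['eef_rot'],s['contact_force'],s['clock'])
ps=snap('scene','s2')
b=cv2.imread('pics/s2.png')[180:290,370:470]
cv2.imwrite('pics/s2c.png',cv2.resize(b,None,fx=6,fy=6,interpolation=cv2.INTER_CUBIC))
E
```

```text
[0.47453578 0.25029465 0.08476358] [-3.14152921e+00 -8.25239971e-05  7.24747433e-02] [-0.02947783 -0.12084563 -0.12862129] 3.6
```

View pics/s2c.png

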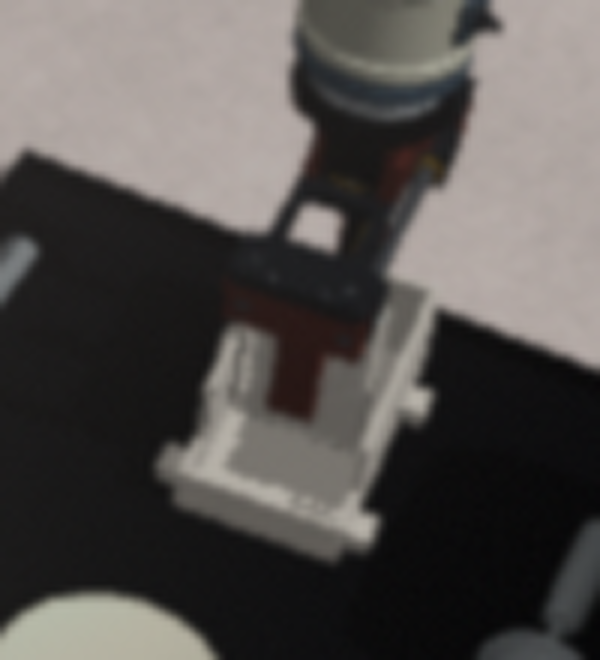

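send_rows(targets=[[[0,0,0],0],[[0,0,0],0],[[0,0,0],0],[[0,0,0],0],[[0,0,0],0],[[0,0,0],0]], hand=0.0, newtons=45)

```text
clock: 4.4
tool_pos: [0.4745, 0.25, 0.0847]
eef_rot: [3.142, 0.0, 0.072]
contact_force: [0.1, -0.0, -0.6]
opening: 0.349
```

```bash
python3 - <<'E'
from h import *
s=manip.state();print({k:np.round(v,4) for k,v in s.items()})
E
```

```text
{'clock': np.float64(4.4), 'joint_pos': array([0.4626, 0.5234, 1.9143, 0.    , 0.704 , 0.3907]), 'qvel': array([ 0.0009, -0.0005, -0.001 ,  0.0008,  0.0007,  0.0005]), 'joint_efforts': array([-4.20000e-03, -5.07131e+01, -1.77601e+01,  4.73000e-02,
       -1.34000e-02,  1.00000e-04]), 'tool_pos': array([0.4745, 0.25  , 0.0847]), 'eef_rot': array([3.1416e+00, 1.0000e-04, 7.1900e-02]), 'contact_force': array([ 0.0946, -0.0422, -0.5747]), 'wrist_torque': array([-0.0576,  0.0358, -0.0158]), 'opening': np.float64(0.3489)}
```

send_rows(targets=[[[0,0,0],0],[[0,0,0],0],[[0,0,0],0],[[0,0,0],0]])

```text
clock: 4.9
tool_pos: [0.4742, 0.2499, 0.0846]
eef_rot: [3.141, 0.001, 0.072]
contact_force: [-2.3, 0.3, 1.0]
opening: 0.156
```

send_rows(targets=[[[0,0,-0.005],0],[[0,0,-0.015],0],[[0,0,-0.035],0],[[0,0,-0.065],0],[[0,0,-0.1],0],[[0,0,-0.135],0],[[0,0,-0.16],0],[[0,0,-0.17],0],[[0,0,-0.17],0]])

```text
clock: 6.02
tool_pos: [0.4746, 0.25, 0.255]
eef_rot: [-3.141, -0.001, 0.072]
contact_force: [-0.1, -0.5, -4.4]
opening: 0.157
```

```bash
python3 - <<'E'
from h import *
s=manip.state();print({k:np.round(s[k],4) for k in('tool_pos','contact_force','wrist_torque','opening')})
ps=snap('scene','s3')
b=cv2.imread('pics/s3.png')[120:290,340:490]
cv2.imwrite('pics/s3c.png',cv2.resize(b,None,fx=4,fy=4,interpolation=cv2.INTER_CUBIC))
E
```

```text
{'tool_pos': array([0.4746, 0.25  , 0.255 ]), 'contact_force': array([-0.0838, -0.4761, -4.4183]), 'wrist_torque': array([-0.0034,  0.0714,  0.0082]), 'opening': np.float64(0.157)}
```

View pics/s3c.png

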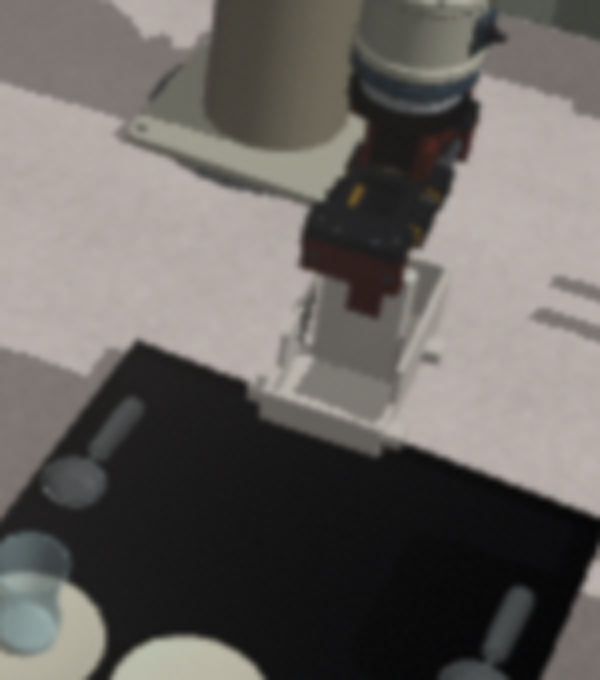

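The caddy is lifted and level, weighs about 0.4 kg, and the spoons haven't moved. Next I'll carry it over the tote.

send_rows(targets=[[[0.0,0.02,0],0],[[0.002,0.055,0],-0.002],[[0.003,0.095,0],-0.004],[[0.005,0.14,0],-0.006],[[0.007,0.185,0],-0.008],[[0.008,0.23,0],-0.01],[[0.01,0.275,0],-0.012],[[0.012,0.32,0],-0.014],[[0.013,0.365,0],-0.016],[[0.015,0.405,0],-0.018],[[0.017,0.445,0],-0.02],[[0.018,0.475,0.01],-0.021],[[0.018,0.488,0.025],-0.021],[[0.018,0.492,0.04],-0.021],[[0.018,0.492,0.045],-0.021],[[0.018,0.492,0.045],-0.021],[[0.018,0.492,0.045],-0.021]])

```text
clock: 8.2
tool_pos: [0.5283, -0.2389, 0.2102]
eef_rot: [3.141, -0.001, 0.094]
contact_force: [-0.4, -0.2, -3.8]
opening: 0.157
```

```bash
cat > see.py <<'E'
from h import *
import sys
n=sys.argv[1]
s=manip.state();print({k:np.round(s[k],4) for k in('clock','tool_pos','eef_rot','contact_force','wrist_torque','opening')})
tp=s['tool_pos'];w=s['eef_rot'][2]
cp=(tp[0],tp[1],tp[2]-.0786,w)
K=[box(66,91,*sorted((t*46,t*62)),112.5,118) for t in(1,-1)]
for cam,crop in(('top',(310,410,150,250)),('scene',(220,330,130,240))):
    p=snap(cam,n+cam)
    x0,x1,y0,y1=crop;a=cv2.imread(f'pics/{n}{cam}.png')[y0:y1,x0:x1]
    cv2.imwrite(f'pics/{n}{cam}_c.png',cv2.resize(a,None,fx=5.4,fy=5.4,interpolation=cv2.INTER_CUBIC))
    overlay(p,caddy_boxes(),cp,f'pics/{n}{cam}_o.png',crop,5.4)
E
python3 see.py h
```

```text
{'clock': np.float64(8.2), 'tool_pos': array([ 0.5283, -0.2389,  0.2102]), 'eef_rot': array([ 3.1412e+00, -7.0000e-04,  9.4000e-02]), 'contact_force': array([-0.3741, -0.2442, -3.7637]), 'wrist_torque': array([-0.0645,  0.0272, -0.0213]), 'opening': np.float64(0.1569)}
```

View pics/htop_o.png

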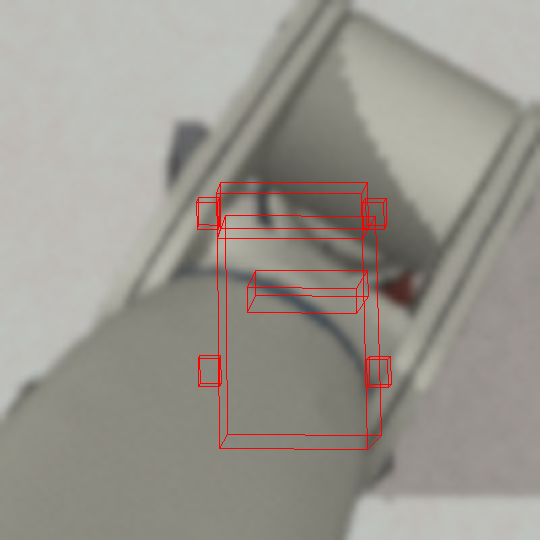

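View pics/hscene_o.png

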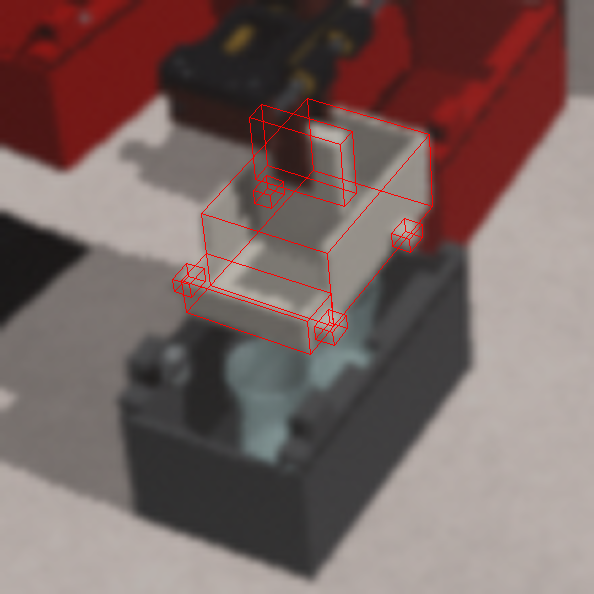

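View pics/hscene_c.png

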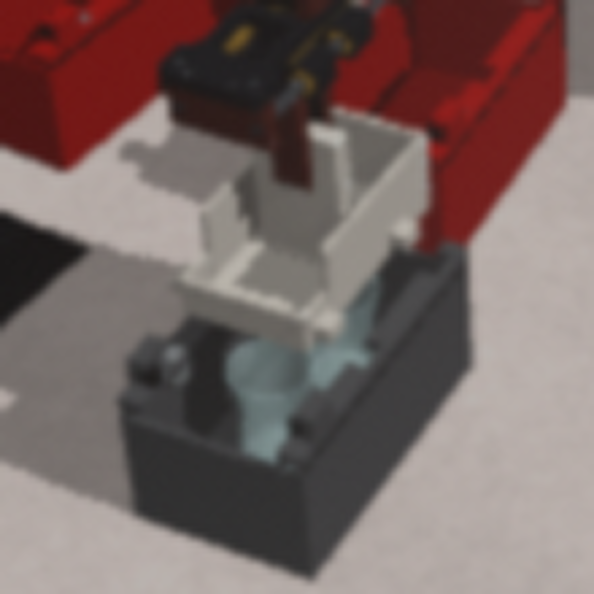

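```bash
cat > edge.py <<'E'
from h import *
from scipy.optimize import minimize
def grad(p):
    g=cv2.GaussianBlur(p['image'],(0,0),.7).astype(float);G=0
    for c in range(3): G=np.maximum(G,np.hypot(cv2.Sobel(g[...,c],cv2.CV_64F,1,0),cv2.Sobel(g[...,c],cv2.CV_64F,0,1)))
    return np.minimum(G,200)
# segments visible from scene cam (mm, caddy frame)
CS=[((75,-42,0),(75,42,0)),((75,-42,0),(75,-42,25)),((75,42,0),(75,42,25)),((75,-42,25),(48,-42,25)),((48,-42,25),(48,-42,55)),((48,-42,55),(-75,-42,55)),((48,42,25),(48,42,55)),((-75,-42,55),(-75,42,55)),((75,42,25),(48,42,25)),((75,42,0),(-20,42,0)),((48,42,55),(-75,42,55)),((-75,42,0),(-75,42,55))]
# tote rims
TS=[((105,-62,85),(105,62,85)),((105,-62,0),(105,62,0)),((105,62,0),(105,62,100)),((105,62,0),(-105,62,0)),((-105,62,0),(-105,62,100)),((105,62,100),(-105,62,100)),((105,-62,0),(105,-62,100)),((60,-62,100),(-105,-62,100))]
def efit(p,S,z,a0,rng=.008,free_z=False):
    G=grad(p);P=np.concatenate([np.linspace(a,b,40) for a,b in S])/1000.
    def cost(a):
        q=proj(p,T(P,(a[0],a[1],a[3] if free_z else z,a[2])))
        return -cv2.remap(G,q[:,0].astype(np.float32).reshape(-1,1),q[:,1].astype(np.float32).reshape(-1,1),cv2.INTER_LINEAR).mean()
    best=None
    a0=list(a0)+([z] if free_z else [])
    for i in range(12):
        rs=np.random.RandomState(i);s=np.array(a0)+rs.uniform(-1,1,len(a0))*([rng,rng,.04]+([.004] if free_z else []))
        n=len(a0);d=np.diag([.004,.004,.02]+([.003] if free_z else []))
        r=minimize(cost,s,method='Nelder-Mead',options=dict(initial_simplex=np.r_[[s],s+d]))
        if best is None or r.fun<best.fun:best=r
    return best
if __name__=='__main__':
    s=manip.state();tp=s['tool_pos'];p=eyes.read_camera('scene')
    print('tcp',tp,s['eef_rot'][2])
    for fz in(0,1):
        r=efit(p,CS,tp[2]-.0786,(tp[0],tp[1],s['eef_rot'][2]),free_z=fz);print('caddy',np.round(r.x,4),r.fun)
    c=r.x
    r=efit(p,CS,tp[2]-.0786,(tp[0],tp[1],s['eef_rot'][2]));c=r.x
    overlay(p,caddy_boxes(),(c[0],c[1],tp[2]-.0786,c[2]),'pics/ec.png',(245,310,140,200),9)
    for fz in(0,1):
        r=efit(p,TS,0,(.55,-.238,.093),free_z=fz);print('tote',np.round(r.x,4),r.fun)
    r=efit(p,TS,0,(.55,-.238,.093));c=r.x
    KEEP=[box(66,91,*sorted((s*46,s*62)),100,118) for s in(1,-1)]
    overlay(p,base_boxes()+KEEP,(c[0],c[1],0,c[2]),'pics/et.png',(235,315,160,240),7)
E
python3 edge.py
```

```text
tcp [ 0.52830975 -0.2391219   0.21032423] 0.0937558378662704
caddy [ 0.526  -0.2439  0.1041] -106.704394318929
caddy [ 0.5286 -0.2419  0.1036  0.1345] -106.70238440198112
tote [ 0.5501 -0.237   0.1189] -129.65601282862727
tote [ 0.5548 -0.232   0.1114  0.0075] -130.18427521010304
```

View pics/ec.png

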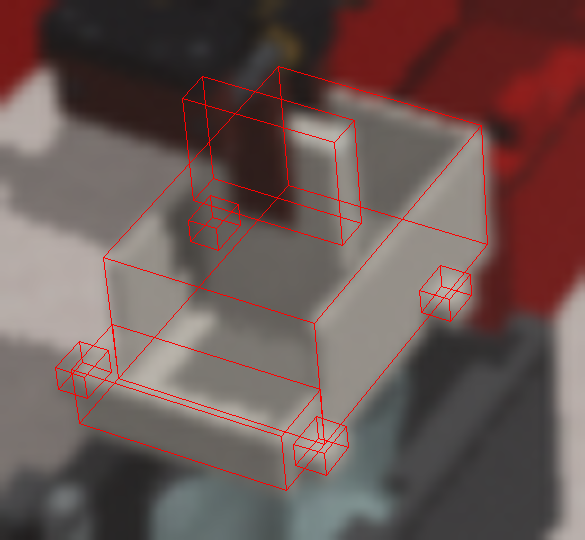

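View pics/et.png

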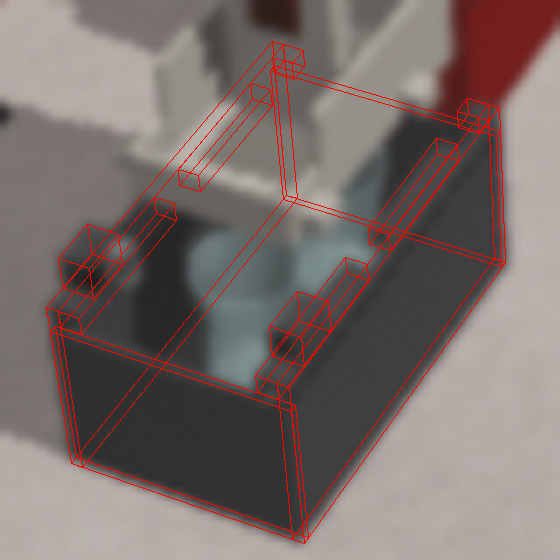

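```bash
cat > e2.py <<'E'
from edge import *
s=manip.state();tp=s['tool_pos'];w=s['eef_rot'][2]
ps=eyes.read_camera('scene');pt=eyes.read_camera('top')
def load(p,f): q=dict(p);q['image']=cv2.cvtColor(cv2.imread(f),cv2.COLOR_BGR2RGB);return q
s0=load(ps,'pics/scene0.png');t0=load(pt,'pics/top0.png')
def fit_xy(p,S,z,w,x0):
    G=grad(p);P=np.concatenate([np.linspace(a,b,60) for a,b in S])/1000.
    X=np.arange(-.009,.0091,.0005);C=np.zeros((len(X),len(X)))
    for i,dx in enumerate(X):
        for j,dy in enumerate(X):
            q=proj(p,T(P,(x0[0]+dx,x0[1]+dy,z,w))).astype(np.float32);C[i,j]=cv2.remap(G,q[:,:1],q[:,1:],cv2.INTER_LINEAR).mean()
    i,j=np.unravel_index(C.argmax(),C.shape);return x0[0]+X[i],x0[1]+X[j],C.max()
print('caddy hover scene, yaw fixed',fit_xy(ps,CS,tp[2]-.0786,w,tp))
print('caddy tray scene', [ (wv,np.round(fit_xy(s0,CS,.006,wv,(.474,.25)),4)) for wv in(.062,.072,.082)])
for wv in(.07,.08,.085,.09,.095,.1,.11,.12): print('tote scene',wv,np.round(fit_xy(s0,TS,0,wv,(.55,-.238)),4))
TT=[((105,-62,85),(105,62,85)),((100,62,100),(-105,62,100)),((100,-45,100),(20,-45,100)),((-2,-45,100),(-72,-45,100)),((50,45,100),(20,45,100)),((-2,45,100),(-72,45,100)),((20,-45,100),(20,-56,100)),((-2,-45,100),(-2,-56,100)),((-72,-45,100),(-72,-56,100)),((20,45,100),(20,56,100)),((-2,45,100),(-2,56,100)),((-105,-62,0),(-105,62,0))]
for wv in(.07,.08,.085,.09,.095,.1,.11,.12): print('tote top',wv,np.round(fit_xy(t0,TT,0,wv,(.55,-.238)),4))
CT=[((75,-42,25),(75,42,25)),((-75,-42,55),(-75,42,55)),((-75,42,55),(48,42,55)),((-75,-42,0),(75,-42,0)),((-75,-42,55),(48,-42,55)),((-7,-30,100),(-7,30,100)),((7,-30,100),(7,30,100))]
print('caddy tray top', [ (wv,np.round(fit_xy(t0,CT,.006,wv,(.474,.25)),4)) for wv in(.062,.072,.082)])
E
python3 e2.py
```

```text
caddy hover scene, yaw fixed (np.float64(0.5252196736526626), np.float64(-0.24420685667289413), np.float64(106.10855974421683))
caddy tray scene [(0.062, array([  0.4755,   0.2515, 160.3716])), (0.072, array([  0.4755,   0.2515, 161.9895])), (0.082, array([  0.4755,   0.251 , 162.9689]))]
tote scene 0.07 [  0.5485  -0.237  131.2067]
tote scene 0.08 [  0.5485  -0.237  133.5335]
tote scene 0.085 [  0.5495  -0.2365 134.3887]
tote scene 0.09 [  0.5495  -0.2365 135.0235]
tote scene 0.095 [  0.5495  -0.2365 135.4049]
tote scene 0.1 [  0.5495  -0.2365 135.6622]
tote scene 0.11 [  0.55    -0.2365 135.8109]
tote scene 0.12 [  0.5505  -0.2365 135.6211]
tote top 0.07 [  0.5515  -0.2355 101.9899]
tote top 0.08 [  0.5515  -0.2355 102.7071]
tote top 0.085 [  0.5515  -0.2355 102.8832]
tote top 0.09 [  0.5515  -0.2355 102.9104]
tote top 0.095 [  0.5515  -0.235  102.9188]
tote top 0.1 [  0.5515  -0.235  102.5973]
tote top 0.11 [  0.551   -0.235  101.4115]
tote top 0.12 [  0.551   -0.2355 100.1989]
caddy tray top [(0.062, array([  0.474 ,   0.248 , 171.4584])), (0.072, array([  0.474 ,   0.248 , 171.4291])), (0.082, array([  0.474 ,   0.2485, 171.1564]))]
```

send_rows(targets=[[[0,0,0.01],0],[[0,0,0.02],0],[[0,0,0.027],0],[[0,0,0.03],0],[[0,0,0.03],0]])

```text
clock: 9.07
tool_pos: [0.5278, -0.2394, 0.1793]
eef_rot: [-3.141, 0.0, 0.093]
contact_force: [1.5, -0.4, -3.6]
opening: 0.16
```

```bash
python3 see.py k; python3 - <<'E'
from e2 import *
E
python3 - <<'E'
import cv2
a=cv2.imread('pics/kscene.png')[140:235,235:320];cv2.imwrite('pics/kk.png',cv2.resize(a,None,fx=6.3,fy=6.3,interpolation=cv2.INTER_CUBIC))
E
```

```text
{'clock': np.float64(9.075), 'tool_pos': array([ 0.5278, -0.2394,  0.1793]), 'eef_rot': array([-3.1413e+00,  5.0000e-04,  9.3000e-02]), 'contact_force': array([ 1.5067, -0.3696, -3.6178]), 'wrist_torque': array([-0.1082,  0.0421, -0.0309]), 'opening': np.float64(0.1601)}
caddy hover scene, yaw fixed (np.float64(0.526078075829937), np.float64(-0.2435497069412247), np.float64(106.99327280244778))
caddy tray scene [(0.062, array([  0.4755,   0.2515, 160.3716])), (0.072, array([  0.4755,   0.2515, 161.9895])), (0.082, array([  0.4755,   0.251 , 162.9689]))]
tote scene 0.07 [  0.5485  -0.237  131.2067]
tote scene 0.08 [  0.5485  -0.237  133.5335]
tote scene 0.085 [  0.5495  -0.2365 134.3887]
tote scene 0.09 [  0.5495  -0.2365 135.0235]
tote scene 0.095 [  0.5495  -0.2365 135.4049]
tote scene 0.1 [  0.5495  -0.2365 135.6622]
tote scene 0.11 [  0.55    -0.2365 135.8109]
tote scene 0.12 [  0.5505  -0.2365 135.6211]
tote top 0.07 [  0.5515  -0.2355 101.9899]
tote top 0.08 [  0.5515  -0.2355 102.7071]
tote top 0.085 [  0.5515  -0.2355 102.8832]
tote top 0.09 [  0.5515  -0.2355 102.9104]
tote top 0.095 [  0.5515  -0.235  102.9188]
tote top 0.1 [  0.5515  -0.235  102.5973]
tote top 0.11 [  0.551   -0.235  101.4115]
tote top 0.12 [  0.551   -0.2355 100.1989]
caddy tray top [(0.062, array([  0.474 ,   0.248 , 171.4584])), (0.072, array([  0.474 ,   0.248 , 171.4291])), (0.082, array([  0.474 ,   0.2485, 171.1564]))]
```

View pics/kk.png

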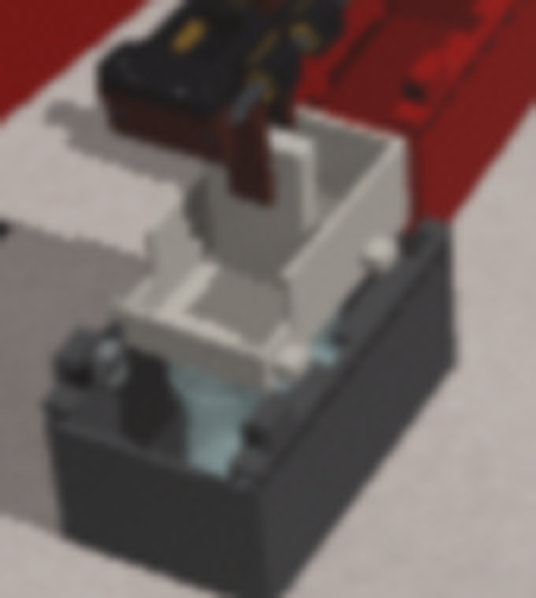

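The scene view shows the lugs about 7 mm above the rails, with the caddy roughly 4 mm to the tote's −y side. The fits agree: −4.7 mm from the scene view and −3.5 mm from the top view. I'll shift it 4 mm and look again.

send_rows(targets=[[[0.0005,-0.002,0],0],[[0.001,-0.004,0],-0.003],[[0.001,-0.004,0.002],-0.003],[[0.001,-0.004,0.003],-0.003],[[0.001,-0.004,0.003],-0.003]])

```text
clock: 9.9
tool_pos: [0.5284, -0.2354, 0.1765]
eef_rot: [-3.141, 0.0, 0.096]
contact_force: [0.8, 0.2, -3.7]
opening: 0.155
```

```bash
python3 see.py l; python3 - <<'E' | head -1
from e2 import *
E
python3 - <<'E'
from h import *
p=eyes.read_camera('scene')
print(manip.state()['tool_pos'])
tote=np.array([.5495,-.2365]);w=.096
c=tote+[-.023*np.cos(w),-.023*np.sin(w)]
overlay(p,caddy_boxes()[3:]+base_boxes()[2:],(c[0],c[1],.0975,w),'pics/x.png',(235,320,140,235),6.3)
x0=235;y0=140;f=9
im=cv2.cvtColor(p['image'],cv2.COLOR_RGB2BGR)[150:215,245:310];im=cv2.resize(im,None,fx=9,fy=9,interpolation=cv2.INTER_CUBIC)
for bs,po,col in((caddy_boxes(),(c[0],c[1],manip.state()['tool_pos'][2]-.0786,w),(0,0,255)),(base_boxes()[2:],(tote[0],tote[1],0,w),(0,200,0))):
    for b in bs:
        q=((proj(p,T(b,po))-[245,150]+.5)*9).astype(int)
        for i,j in ED: cv2.line(im,tuple(map(int,q[i])),tuple(map(int,q[j])),col,1)
cv2.imwrite('pics/x.png',im)
E
```

```text
{'clock': np.float64(9.9), 'tool_pos': array([ 0.5284, -0.2354,  0.1765]), 'eef_rot': array([-3.1414e+00,  3.0000e-04,  9.6000e-02]), 'contact_force': array([ 0.7529,  0.1948, -3.7041]), 'wrist_torque': array([-0.0114,  0.0352, -0.0052]), 'opening': np.float64(0.1551)}
caddy hover scene, yaw fixed (np.float64(0.5264748103564894), np.float64(-0.23792450752938396), np.float64(112.21129133279297))
[ 0.52853502 -0.23543502  0.17671106]
```

View pics/x.png

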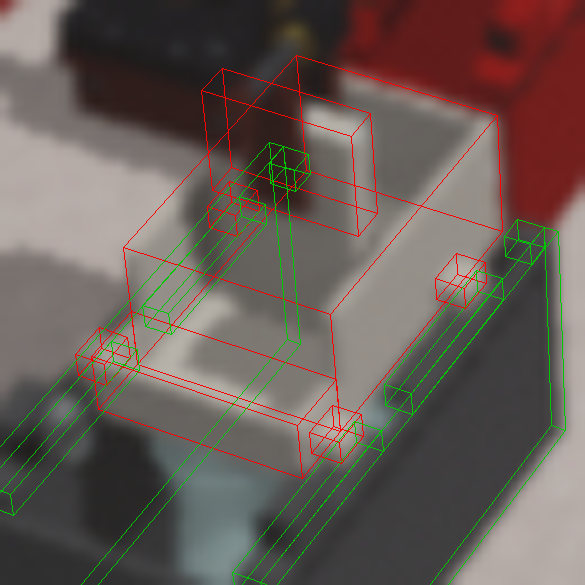

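Both estimates now put the caddy within 1 mm of centre. I'll lower it in small steps and watch the vertical force.

send_rows(targets=[[[0,0.0004,0.001],0],[[0,0.0004,0.002],0],[[0,0.0004,0.003],0],[[0,0.0004,0.003],0]])

```text
clock: 10.65
tool_pos: [0.5285, -0.2357, 0.1735]
eef_rot: [-3.141, 0.0, 0.096]
contact_force: [0.0, -0.0, -4.0]
opening: 0.159
```

send_rows(targets=[[[0,0,0.0005],0],[[0,0,0.0005],0]])

```text
clock: 10.9
tool_pos: [0.5285, -0.2358, 0.1732]
eef_rot: [-3.142, 0.0, 0.096]
contact_force: [0.6, -0.9, -3.7]
opening: 0.156
```

send_rows(targets=[[[0,0,0.0005],0],[[0,0,0.0005],0]])

```text
clock: 11.15
tool_pos: [0.5286, -0.2358, 0.1727]
eef_rot: [3.142, -0.0, 0.096]
contact_force: [-0.1, 0.6, -3.9]
opening: 0.156
```

send_rows(targets=[[[0,0,0.0005],0],[[0,0,0.0005],0]])

```text
clock: 11.4
tool_pos: [0.5286, -0.2358, 0.1724]
eef_rot: [3.142, -0.0, 0.096]
contact_force: [0.1, 0.2, -1.9]
opening: 0.161
```

send_rows(targets=[[[0,0,0.0005],0],[[0,0,0.0005],0]])

```text
clock: 11.65
tool_pos: [0.5286, -0.2358, 0.172]
eef_rot: [3.141, -0.0, 0.096]
contact_force: [-1.3, 1.1, 2.9]
opening: 0.157
```

send_rows(targets=[[[0,0,0.0003],0],[[0,0,0.0003],0]])

```text
clock: 11.9
tool_pos: [0.5286, -0.2358, 0.1718]
eef_rot: [3.141, -0.0, 0.096]
contact_force: [-2.6, 1.1, 5.4]
opening: 0.16
```

Contact came at z ≈ 0.1725, matching the expected 0.1726, so the lugs are on the rails. I'll ease the pressure off and look.

send_rows(targets=[[[0,0,-0.0004],0],[[0,0,-0.0004],0]])

```text
clock: 12.15
tool_pos: [0.5286, -0.2358, 0.1719]
eef_rot: [3.141, -0.0, 0.096]
contact_force: [-2.8, 1.6, 3.8]
opening: 0.158
```

```bash
python3 see.py m; python3 -c "from e2 import *" | head -1
```

```text
{'clock': np.float64(12.15), 'tool_pos': array([ 0.5286, -0.2358,  0.1719]), 'eef_rot': array([ 3.1414e+00, -2.0000e-04,  9.6000e-02]), 'contact_force': array([-2.8434,  1.5812,  3.8084]), 'wrist_torque': array([ 0.1456,  0.4659, -0.0383]), 'opening': np.float64(0.1584)}
caddy hover scene, yaw fixed (np.float64(0.5261093384990545), np.float64(-0.2388030053055369), np.float64(118.41299445450458))
```

View pics/mscene_c.png

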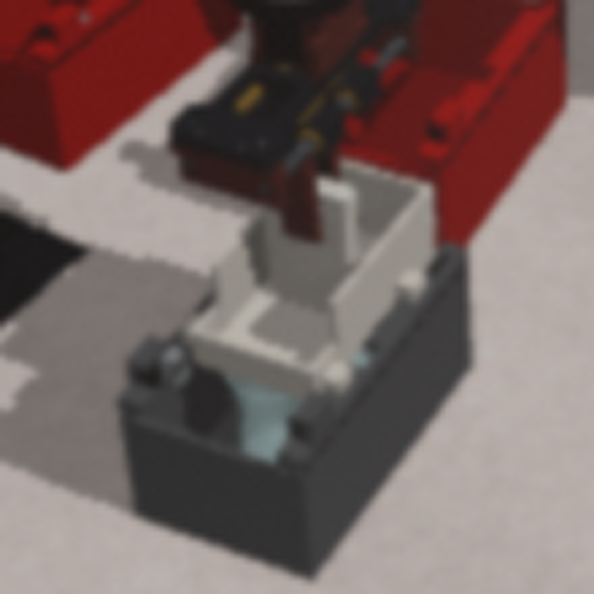

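It sits on the rails, centred, at the landing position: scene fit relative to the tote is x −23.5 mm, y 0. I'll start the slide in small steps.

send_rows(targets=[[[0.0005,0,-0.0003],0],[[0.0015,0,-0.0003],0],[[0.0025,0,-0.0003],0],[[0.003,0,-0.0003],0]])

```text
clock: 12.85
tool_pos: [0.5314, -0.2356, 0.172]
eef_rot: [3.142, 0.0, 0.096]
contact_force: [-4.2, -1.9, 3.4]
opening: 0.16
```

```bash
cat > st.py <<'E'
from h import *
s=manip.state();f=s['contact_force'];w=.096;p=s['tool_pos']-[.5286,-.2358,.1725]
c,si=np.cos(w),np.sin(w)
print('slid x,y,z mm',np.round([1e3*(p[0]*c+p[1]*si),1e3*(-p[0]*si+p[1]*c),1e3*p[2]],2),'F along,lat,z',np.round([f[0]*c+f[1]*si,-f[0]*si+f[1]*c,f[2]],2),'rot',np.round(s['eef_rot'],4),'tq',np.round(s['wrist_torque'],2),s['clock'],s['opening'])
E
python3 st.py
```

```text
slid x,y,z mm [ 2.84 -0.04 -0.53] F along,lat,z [-4.38 -1.51  3.41] rot [3.1416e+00 3.0000e-04 9.6000e-02] tq [-0.16  0.78 -0.01] 12.85 0.1603468551208304
```

send_rows(targets=[[[0.001,0,-0.0003],0],[[0.002,0,-0.0003],0],[[0.003,0,-0.0003],0],[[0.004,0,-0.0003],0]])

```text
clock: 13.35
tool_pos: [0.5347, -0.2351, 0.1721]
eef_rot: [-3.141, 0.002, 0.096]
contact_force: [-5.4, -1.2, 3.9]
opening: 0.16
```

```bash
python3 st.py
```

```text
slid x,y,z mm [ 6.13  0.15 -0.43] F along,lat,z [-5.49 -0.66  3.93] rot [-3.1412e+00  1.9000e-03  9.6200e-02] tq [-0.28  1.01  0.01] 13.35 0.15956620886060874
```

send_rows(targets=[[[0.001,0,0],0],[[0.002,0,0],0],[[0.003,0,0],0],[[0.004,0,0],0]])

```text
clock: 13.85
tool_pos: [0.5397, -0.2346, 0.1723]
eef_rot: [-3.141, -0.0, 0.096]
contact_force: [-3.2, 0.6, 1.6]
opening: 0.155
```

```bash
python3 st.py
```

```text
slid x,y,z mm [11.21  0.08 -0.2 ] F along,lat,z [-3.1   0.93  1.61] rot [-3.1415e+00 -4.0000e-04  9.5900e-02] tq [-0.05  0.4   0.01] 13.85 0.15462384684659009
```

send_rows(targets=[[[0.001,0,0.0002],0],[[0.002,0,0.0002],0],[[0.0035,0,0.0002],0],[[0.005,0,0.0002],0]])

```text
clock: 14.35
tool_pos: [0.5446, -0.2343, 0.1722]
eef_rot: [3.141, -0.0, 0.096]
contact_force: [-2.6, -0.3, 1.2]
opening: 0.159
```

```bash
python3 st.py
```

```text
slid x,y,z mm [16.11 -0.04 -0.29] F along,lat,z [-2.62 -0.1   1.16] rot [ 3.1415e+00 -1.0000e-04  9.6000e-02] tq [-0.11  0.45 -0.01] 14.35 0.15856615536907884
```

```bash
python3 see.py n; python3 -c "from e2 import *" | head -1
```

```text
{'clock': np.float64(14.35), 'tool_pos': array([ 0.5446, -0.2343,  0.1722]), 'eef_rot': array([ 3.1415e+00, -1.0000e-04,  9.6000e-02]), 'contact_force': array([-2.5946, -0.3471,  1.1616]), 'wrist_torque': array([-0.1066,  0.4542, -0.0054]), 'opening': np.float64(0.1586)}
caddy hover scene, yaw fixed (np.float64(0.5423100264885508), np.float64(-0.23777538186717592), np.float64(120.70149125204529))
```

View pics/nscene_o.png

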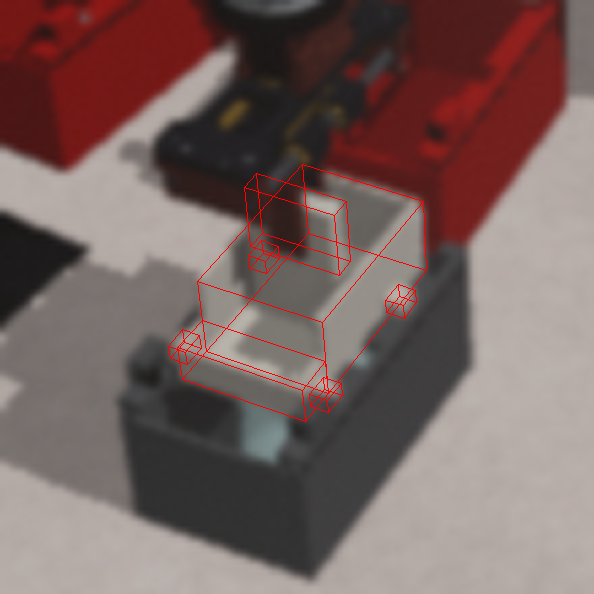

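The caddy follows level and centred (scene y −0.6 mm), with its lugs about to pass under the keepers. Continuing.

send_rows(targets=[[[0.001,0,0],0],[[0.0025,0,0],0],[[0.004,0,0],0],[[0.0055,0,0],0],[[0.007,0,0],0],[[0.0085,0,0],0],[[0.01,0,0],0]])

```text
clock: 15.42
tool_pos: [0.5545, -0.2333, 0.1722]
eef_rot: [-3.142, 0.0, 0.096]
contact_force: [-2.8, -0.8, 0.2]
opening: 0.16
```

```bash
python3 st.py
```

```text
slid x,y,z mm [26.04  0.04 -0.35] F along,lat,z [-2.83 -0.5   0.2 ] rot [-3.1416  0.      0.096 ] tq [-0.1   0.48 -0.03] 15.425 0.15996097057389957
```

send_rows(targets=[[[0.001,0,0.0001],0],[[0.0025,0,0.0001],0],[[0.004,0,0.0001],0],[[0.005,0,0.0001],0],[[0.006,0,0.0001],0]])

```text
clock: 16.05
tool_pos: [0.5606, -0.2328, 0.1722]
eef_rot: [3.141, -0.0, 0.096]
contact_force: [-2.4, -0.4, 2.0]
opening: 0.158
```

```bash
python3 st.py
```

```text
slid x,y,z mm [32.16 -0.04 -0.33] F along,lat,z [-2.39 -0.16  1.97] rot [ 3.1414e+00 -3.0000e-04  9.6100e-02] tq [-0.11  0.39 -0.  ] 16.05 0.1576783610927606
```

Rubbing is steady at about 2.5–3 N. From here I'll take small steps toward the stops and read the force after each.

send_rows(targets=[[[0.0008,0,0],0],[[0.0015,0,0],0],[[0.002,0,0],0]])

```text
clock: 16.42
tool_pos: [0.5622, -0.2325, 0.172]
eef_rot: [-3.141, 0.001, 0.096]
contact_force: [-3.5, 0.2, 3.2]
opening: 0.158
```

send_rows(targets=[[[0.0005,0,0],0],[[0.001,0,0],0]])

```text
clock: 16.68
tool_pos: [0.5627, -0.2325, 0.1719]
eef_rot: [-3.141, 0.002, 0.096]
contact_force: [-5.7, -0.5, 3.0]
opening: 0.157
```

```bash
python3 st.py
```

```text
slid x,y,z mm [34.28  0.05 -0.57] F along,lat,z [-5.76  0.05  2.99] rot [-3.1414e+00  1.5000e-03  9.6100e-02] tq [-0.3   1.11 -0.01] 16.675 0.15723678323962187
```

send_rows(targets=[[[0.0005,0,0],0],[[0.0005,0,0],0]])

```text
clock: 16.92
tool_pos: [0.5629, -0.2325, 0.1719]
eef_rot: [-3.141, 0.002, 0.096]
contact_force: [-7.1, -0.9, 4.7]
opening: 0.159
```

```bash
python3 st.py
```

```text
slid x,y,z mm [ 3.442e+01  3.000e-02 -5.700e-01] F along,lat,z [-7.12 -0.26  4.66] rot [-3.1413e+00  2.2000e-03  9.6200e-02] tq [-0.42  1.24  0.06] 16.925 0.15851203484998647
```

send_rows(targets=[[[0.0005,0,-0.0002],0],[[0.0005,0,-0.0002],0]])

```text
clock: 17.18
tool_pos: [0.563, -0.2324, 0.172]
eef_rot: [-3.141, 0.003, 0.096]
contact_force: [-7.6, -2.3, 4.4]
opening: 0.155
```

send_rows(targets=[[[0.0004,0,-0.0001],0],[[0.0004,0,-0.0001],0]])

```text
clock: 17.42
tool_pos: [0.5631, -0.2324, 0.172]
eef_rot: [-3.141, 0.004, 0.096]
contact_force: [-8.0, -2.7, 3.6]
opening: 0.158
```

```bash
python3 st.py
```

```text
slid x,y,z mm [34.7   0.05 -0.51] F along,lat,z [-8.18 -1.92  3.59] rot [-3.1411  0.0035  0.0964] tq [-0.51  1.58  0.05] 17.425 0.15809006168267203
```

send_rows(targets=[[[0.0008,0,0],0],[[0.0008,0,0],0]])

```text
clock: 17.68
tool_pos: [0.5634, -0.2324, 0.172]
eef_rot: [-3.141, 0.005, 0.097]
contact_force: [-11.0, -2.7, 6.2]
opening: 0.151
```

send_rows(targets=[[[0.0006,0,0],0],[[0.0006,0,0],0]])

```text
clock: 17.92
tool_pos: [0.5636, -0.2324, 0.1719]
eef_rot: [-3.141, 0.006, 0.097]
contact_force: [-12.4, -2.8, 5.8]
opening: 0.157
```

```bash
python3 st.py
```

```text
slid x,y,z mm [ 3.515e+01  3.000e-02 -5.700e-01] F along,lat,z [-12.61  -1.57   5.8 ] rot [-3.1409  0.0056  0.0966] tq [-0.67  2.24  0.08] 17.925 0.15721560910045482
```

send_rows(targets=[[[0.0008,0,-0.0002],0],[[0.0008,0,-0.0002],0]])

```text
clock: 18.18
tool_pos: [0.5639, -0.2324, 0.172]
eef_rot: [-3.141, 0.007, 0.097]
contact_force: [-14.0, -3.1, 6.2]
opening: 0.159
```

```bash
python3 st.py; python3 see.py q;python3 -c "from e2 import *" | head -1
```

```text
slid x,y,z mm [ 3.541e+01 -2.000e-02 -5.100e-01] F along,lat,z [-14.27  -1.7    6.2 ] rot [-3.1409  0.0067  0.0969] tq [-0.83  2.65  0.16] 18.175 0.15903243870939465
{'clock': np.float64(18.175), 'tool_pos': array([ 0.5639, -0.2324,  0.172 ]), 'eef_rot': array([-3.1409,  0.0067,  0.0969]), 'contact_force': array([-14.0435,  -3.0618,   6.2025]), 'wrist_torque': array([-0.8251,  2.6482,  0.1606]), 'opening': np.float64(0.159)}
caddy hover scene, yaw fixed (np.float64(0.5623662865259118), np.float64(-0.23342727651122253), np.float64(129.9384275797864))
```

View pics/qscene_c.png

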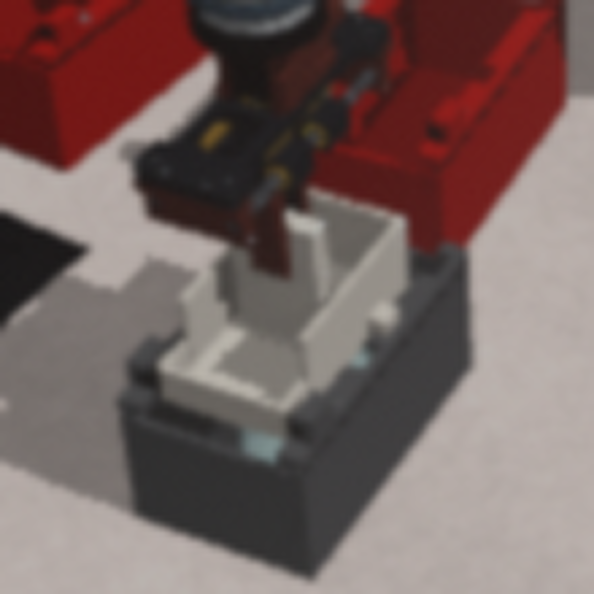

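The lugs are under the keepers. The fit puts the caddy at x = +13.1 mm relative to the tote, and home is 13. The push is 14 N against about 3–5 N of rubbing, so it's bearing on the stops. I'll relax the push and press, then open.

send_rows(targets=[[[-0.001,0,-0.0001],0],[[-0.002,0,-0.0002],0],[[-0.0025,0,-0.0003],0],[[-0.0025,0,-0.0003],0]])

```text
clock: 18.88
tool_pos: [0.5633, -0.2325, 0.1723]
eef_rot: [-3.141, 0.002, 0.097]
contact_force: [-5.7, -2.3, 1.6]
opening: 0.159
```

```bash
python3 st.py
```

```text
slid x,y,z mm [ 3.489e+01 -3.000e-02 -2.000e-01] F along,lat,z [-5.92 -1.77  1.58] rot [-3.1414e+00  2.5000e-03  9.6600e-02] tq [-0.57  1.14  0.13] 18.875 0.15863056678051826
```

send_rows(targets=[[[-0.0005,0,0],0],[[-0.001,0,0],0],[[-0.001,0,0],0]])

```text
clock: 19.25
tool_pos: [0.563, -0.2325, 0.1725]
eef_rot: [-3.142, 0.001, 0.096]
contact_force: [-4.5, -2.6, -1.0]
opening: 0.158
```

```bash
python3 st.py
```

```text
slid x,y,z mm [ 3.458e+01 -2.000e-02 -2.000e-02] F along,lat,z [-4.74 -2.12 -1.02] rot [-3.1415e+00  1.1000e-03  9.6200e-02] tq [-0.58  1.03  0.16] 19.25 0.15824243180922012
```

send_rows(targets=[[[0,0,0],0],[[0,0,0],0],[[0,0,0],0],[[0,0,0],0],[[0,0,0],0]], hand=0.05)

```text
clock: 19.88
tool_pos: [0.5636, -0.2324, 0.1729]
eef_rot: [3.142, -0.0, 0.096]
contact_force: [0.8, 0.7, 0.5]
opening: 0.569
```

```bash
python3 st.py; python3 see.py r;python3 -c "from e2 import *" | head -1
```

```text
slid x,y,z mm [3.515e+01 3.000e-02 4.300e-01] F along,lat,z [0.88 0.65 0.47] rot [ 3.1416e+00 -2.0000e-04  9.6000e-02] tq [0.03 0.05 0.04] 19.875 0.5693717244785543
{'clock': np.float64(19.875), 'tool_pos': array([ 0.5636, -0.2324,  0.1729]), 'eef_rot': array([ 3.1416e+00, -2.0000e-04,  9.6000e-02]), 'contact_force': array([0.8146, 0.7345, 0.4663]), 'wrist_torque': array([0.0349, 0.0493, 0.0434]), 'opening': np.float64(0.5694)}
caddy hover scene, yaw fixed (np.float64(0.5625052558633433), np.float64(-0.23290456661343414), np.float64(127.63153693576493))
```

View pics/rscene_c.png

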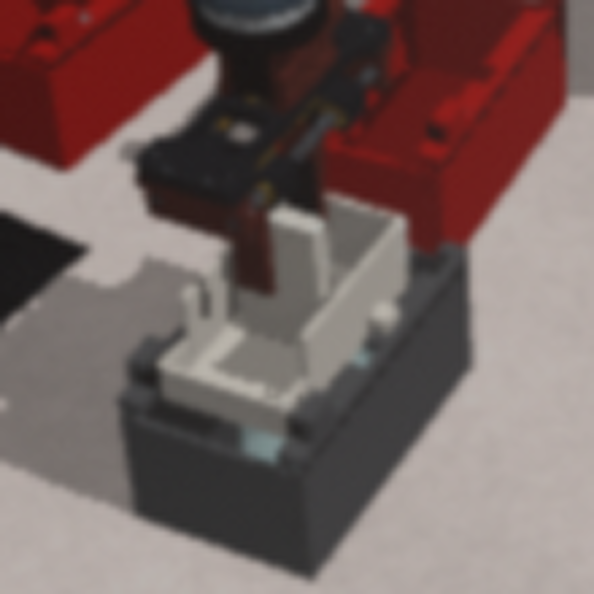

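Released, and the caddy hasn't moved. I'll go straight up, then aside to clear the top view, and check.

send_rows(targets=[[[0,0,-0.008],0],[[0,0,-0.025],0],[[0,0,-0.05],0],[[0,0,-0.08],0],[[0,0,-0.11],0],[[0,0,-0.13],0],[[0,-0.03,-0.14],0],[[0,-0.07,-0.14],0],[[0,-0.12,-0.14],0],[[0,-0.17,-0.14],0],[[0,-0.22,-0.14],0],[[0,-0.26,-0.14],0],[[0,-0.28,-0.14],0],[[0,-0.28,-0.14],0]])

```text
clock: 21.82
tool_pos: [0.5368, 0.0468, 0.3136]
eef_rot: [3.141, -0.001, 0.098]
contact_force: [0.3, -0.2, -0.8]
opening: 0.568
```

```bash
python3 - <<'E'
from e2 import *
c=.5505+.013*np.cos(.096),-.236+.013*np.sin(.096)
KEEP=[box(66,91,*sorted((s*46,s*62)),112.5,118) for s in(1,-1)]
print('expected home',c,'clock',manip.state()['clock'],manip.state()['contact_force'])
for nm,p,S in(('top',pt,CT),('scene',ps,CS)):
    f=fit_xy(p,S,.094,.096,c);print(nm,np.round(f,4))
    t=fit_xy(p,TT if nm=='top' else TS,0,.096,(.5505,-.236));print('tote',np.round(t,4))
    crop=(325,400,165,245) if nm=='top' else (235,315,150,235)
    overlay(p,[],(0,0,0,0),f'pics/z{nm}.png',crop,7)
    cv2.imwrite(f'pics/full{nm}.png',cv2.cvtColor(p['image'],cv2.COLOR_RGB2BGR))
E
```

```text
caddy hover scene, yaw fixed (np.float64(0.5357952214426519), np.float64(0.05583723523386937), np.float64(25.86714755343126))
caddy tray scene [(0.062, array([  0.4755,   0.2515, 160.3716])), (0.072, array([  0.4755,   0.2515, 161.9895])), (0.082, array([  0.4755,   0.251 , 162.9689]))]
tote scene 0.07 [  0.5485  -0.237  131.2067]
tote scene 0.08 [  0.5485  -0.237  133.5335]
tote scene 0.085 [  0.5495  -0.2365 134.3887]
tote scene 0.09 [  0.5495  -0.2365 135.0235]
tote scene 0.095 [  0.5495  -0.2365 135.4049]
tote scene 0.1 [  0.5495  -0.2365 135.6622]
tote scene 0.11 [  0.55    -0.2365 135.8109]
tote scene 0.12 [  0.5505  -0.2365 135.6211]
tote top 0.07 [  0.5515  -0.2355 101.9899]
tote top 0.08 [  0.5515  -0.2355 102.7071]
tote top 0.085 [  0.5515  -0.2355 102.8832]
tote top 0.09 [  0.5515  -0.2355 102.9104]
tote top 0.095 [  0.5515  -0.235  102.9188]
tote top 0.1 [  0.5515  -0.235  102.5973]
tote top 0.11 [  0.551   -0.235  101.4115]
tote top 0.12 [  0.551   -0.2355 100.1989]
caddy tray top [(0.062, array([  0.474 ,   0.248 , 171.4584])), (0.072, array([  0.474 ,   0.248 , 171.4291])), (0.082, array([  0.474 ,   0.2485, 171.1564]))]
expected home (np.float64(0.5634401419921412), np.float64(-0.23475391604487336)) clock 21.925 [-0.25694242 -0.78510633  0.07506684]
top [  0.5639  -0.2318 112.6854]
tote [  0.552   -0.241  136.4233]
scene [  0.5629  -0.2328 129.6537]
tote [  0.547   -0.2385 126.1162]
```

View pics/ztop.png

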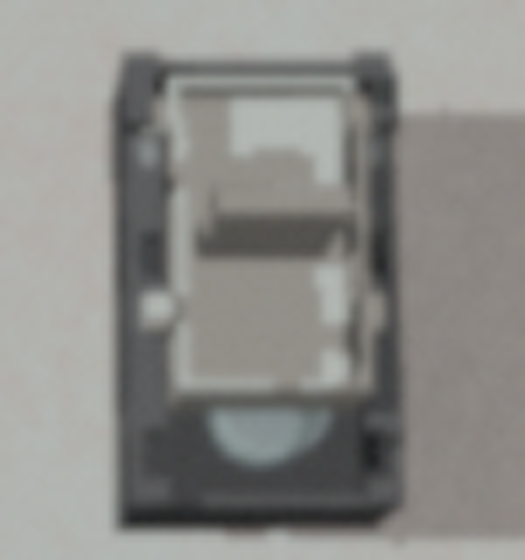

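View pics/zscene.png

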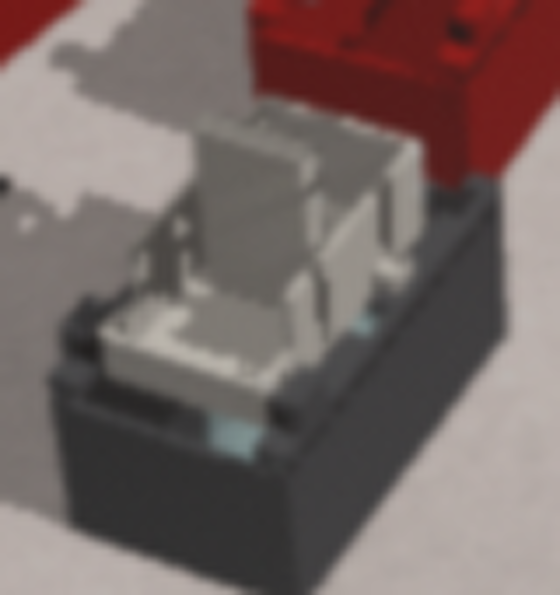

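View pics/fullscene.png

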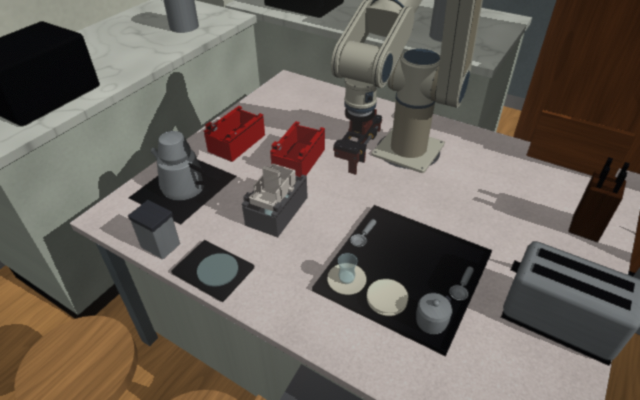

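```bash
python3 -c "
from h import *
print(manip.hand_in())"
```

```text
the job is handed in; nothing more can be done
None
```

The caddy is stacked on the grey tote's rails with its leading lugs under the keepers and against the end stops. I let go of it there and handed the job in at about 22 s of the 58 s allowed.

- **Half turn not done:** you asked for a half turn, with the low end starting towards the robot. The pictures and the wireframe fit (error 29 against 137 for the reverse) showed the low end already pointing away from the robot, along the tote's +x. Turning it would have made it nest onto the glasses, so I only trued it by about 0.02 rad.
- **Set-down:** the lugs met the rails at the expected height (tool at 0.1725 m, 0.1726 m expected). The caddy was then 36.5 mm short of home. Upward force on the tool peaked at about 5.4 N, so the rails carried about 9 N including the caddy's weight.
- **Slide:** pushing over the bumps read about 5.5 N and steady rubbing about 2.5–3 N. At the stops the push rose to 14 N, which is 9–11 N above the rubbing, and I relaxed it before letting go.
- **Last checks:**
  - The scene camera puts the caddy at x ≈ +13.7 mm in the tote (home is 13) and about 2 mm off centre sideways, roughly the edge of the lugs' play. The top camera gives 12.5–13 mm and 2.5 mm.
  - It looks level, and the one bump visible from above (left) looks up behind its lug. I judged the right bump from the position and force only.
  - The tray things look undisturbed, the glass that still shows in the tote is where it was, and the robot is touching nothing.
- **Disagreements:** the two cameras differed by 2–4 mm on absolute positions. The final tote re-fit was unreliable because the caddy now hides much of it, so I used the earlier tote fit.

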